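Open the pot whose cap has an unknown thread hand

ROBOT

A 6-joint arm with a two-finger parallel gripper is mounted at the origin on a cart in front of the work surface, level with it; the furniture and walls round the work are solid. World frame = base frame: x ahead of the robot, y to its left, z up, the work surface at z = 0. Lengths are in m, angles in rad, forces in N, time in s.
With the tool pointing down it reaches from about 0.3 to 0.775 m from the base axis. Payload 14.6 kg.
Tool frame: the origin (TCP) lies at the very end of the fingers, on their centre line; the grasp point (between the pads) lies 19 mm behind it; z points along the fingers, y is the line along which they close (so a half turn about z gives the same grasp; the last joint's range is limited). The gripper opens to 94 mm and grips with 3 to 60 N. Pads are 16 mm wide; open, the fingers measure 119 mm over their backs; the gripper's body (75 mm by 177 mm) begins 78 mm behind the grasp point.
Start: joints at [-0.067, 0.3, 1.521, -0, 1.321, -0.067], TCP at [0.55, -0, 0.205] pointing down, gripper open.
Joint ranges: [-3.03, 3.03], [-0.79, 2.21], [0.23, 2.52], [-1.04, 4.18], [0, 3.07], [-2.55, 2.55]. Speed limits (rad/s): [2.22, 2.22, 2.57, 3.14, 3.14, 3.14].

INTERFACE

Orientations are given as [roll, pitch, yaw] about the fixed x, y, z axes, in that order (R = Rz(yaw) Ry(pitch) Rx(roll)).
In Python, from station import ctrl, cams gives the robot as it stands. The module is installed in compiled form; this text tells all that it offers.
- The arm moves only by the tool arm_command, never from a script. Its argument "plan" is a list that holds one entry, the list of rows, each a list of 7 numbers: the shift along the tool's x, y, z in a scale on which 1.0 is 1000 mm, then the turn, a rotation vector about the tool's x, y, z in normalised numbers (1 is 4 rad), then the closure, from -1 (fully open) to 1 (shut). A call has 1 to 12 rows; each row is the pose to reach, as a shift and turn from the pose commanded when the call began, along the tool's axes at that moment; what a row does not reach only later rows make up. A row lasts 1/10 s, in which the tool goes at most 50 mm and 8.59 degrees, less where a joint would pass 70% of its speed; a pose out of reach is approached as far as the arm can. No shift or turn number may pass 1 either way. A call with a gripper value outside its range is refused whole. The fingers move at their own pace and stop on an object; "squeeze" is the grip in N (left out, the last holds). Time passes only in rows, so rows that repeat a pose let the fingers close. It gives the time, the measured TCP pose, the force, the opening and the grip force at its end, in the units of the state.
- ctrl.get_obs(): the state, without advancing time (a new reading comes with each control period).
- cams.camera(name): name is "scene" or "side" or "wrist"; returns (picture, depth): 480x640x3 uint8, blue, green, red; 480x640 float32, m along the optical axis (not along the pixel's ray), 0 where there is no reading.
- cams.camera_info(name): a dict with "fx", "fy", "cx", "cy" (pixels), "world_to_cam" (4x4, takes a point from world to camera coordinates). Camera axes: x right, y down, z forward; pixel columns grow to the right and rows downward; lengths in m; the calibration is good to about 2 mm. A picture is of the moment at which its call begins: read the wrist's pose just before it. camera_info takes no time and is no camera call; for the wrist camera it gives the pose at the moment of the call.
- ctrl.hand_in(): hands the job in; it is judged then, once.
The state is a dict: "time_s": time; "qpos": joint angles; "joint_vel": joint speeds; "tau": joint torques, N m; "ee_pos": TCP position; "eef_rot": TCP orientation; "force": force on the tool from outside, world axes, zero at the start; "moment": the same for the moment, N m; "grip_width": finger opening in m; "grip_force": force on a finger pad.
Only numpy, scipy, OpenCV 4.12 (cv2) and the standard library are available. Lean on these libraries where they do the work, as an engineer would, in place of code of your own. Each camera call takes 0.05 s, during which the arm holds its last target. There are 200 camera calls.

TASK

Swing the fixture's hook shut over the foot of the aluminium pot until it rests in its catch, and leave it shut. Then unscrew the pot's black cap - nobody knows whether its thread is right- or left-handed, so find out by trying it one way and the other - and lift it straight off. Finish while still holding the cap level in the gripper, well clear of the pot (about 8 cm above where it sat), with the pot left seated in the fixture and the things lying around it left alone.

Things in the scene. Friction and masses are not known exactly. Their poses are not given: they have to be found in the camera images.
- fixture: grey base plate, 190x118x10 mm, fixed to the bench, with a square aluminium pocket (102x102 outside, rim at z = 20 mm) that holds the pot's foot. Origin: on the bench, under the pocket's centre, z up, yaw about +-0.4 rad. The hook runs along its -y side; its catch (steel post with a lip, 39 mm high) stands at (-64, -30) mm.
- hook (a joint): angle of the steel hook about its vertical hinge at (68, -37) mm of the fixture: 0 = shut (against its stop, lying over the pot's foot, parallel to the fixture's -x, under the catch's lip), positive = swung open toward the fixture's -y side, anticlockwise from above, up to 1.5. Starts open at 0.7 to 1.2; stays where it is left; needs about 1 N at the handle.
- hook_pin (a point): centre of the top face of the hook's upright black handle pin: 14 mm diameter, 66 mm tall, its top at z = 96 mm, 153 mm from the hinge. The pin is round, so fingers may pivot on it. Shut, the pin stands at (-85, -37) mm of the fixture.
- hook_hinge (a point): point on the hook's hinge axis, z = 26 mm
- pot: aluminium pot standing loose in the pocket (1 mm play): square foot 84x84x10 mm, round body 56 mm diameter up to 65 mm, then a narrow neck (mostly hidden by the cap) up to 94 mm. Origin: centre of the foot's underside, 10 mm above the bench when seated; z up.
- cap: black round ribbed cap on the pot, 52 mm diameter, 32 mm high (plus a 3 mm grey pointer rib on top, along the cap's +x from the centre to the rim), 60 g. Origin: centre of its underside, 76 mm above the bench and 66 mm above the pot's origin when on; its x is along the pot's x within 0.06 rad at first.
- cap_top (a point): the cap's top centre, 32 mm over its origin. Hidden short thread, hand differs between starts. Turned about z the wrong way, the cap stops hard within 0.2 rad; the right way it turns easily and comes free from about 0.9 rad, with an end stop at about 1.05 rad. It does not rise while turning; once free it lifts straight off, over 20 mm of neck.
- tape_yellow: yellow tape roll, lying flat, 62x62x19 mm, bystander; origin at the centre of its underside
- side_cutters: orange-handled side cutters, 119x85x12 mm, bystander; origin at the centre of its underside
- flux_jar: round tin with black lid, 46x46x35 mm, bystander; origin at the centre of its underside
- driver_red: red-handled screwdriver, 137x97x24 mm, bystander; origin at the centre of its underside
- spare_pack: black battery pack, 63x93x30 mm, bystander; origin at the centre of its underside
- solder_reel: white reel, 60x60x36 mm, bystander; origin at the centre of its underside

How it is judged:
On the way, in this order (a step that is already met when the one before it is completed fails the run):
1. the hook is shut in its catch (within 0.08 rad) while the cap is still on, not yet turned loose (value of joint hook below 0.08 rad and angle between the x axis of cap and the x axis of pot, either way round below 0.5 rad and z of cap in the frame of pot below 0.072 m), for 0.2 s.
2. the cap is turned loose (more than 0.75 rad from its start) while still on the pot, hook shut (value of joint hook below 0.08 rad and angle between the x axis of cap and the x axis of pot, either way round above 0.75 rad and z of cap in the frame of pot below 0.075 m), for 0.1 s.
At the end, for the whole second after the job is handed in: The fingers hold the cap still and level (within 0.3 rad), at least 50 mm above where it sat, touching neither pot nor fixture; the pot is still seated in its pocket (not raised by 4 mm or tilted by 0.1 rad) and the hook is shut (within 0.08 rad) (value of joint hook below 0.08 rad and z of cap in the frame of pot above 0.116 m and angle between cap's own z axis and vertical below 0.3 rad and linear speed of cap below 0.03 m/s and contact force between the fingers and cap above 1 N and contact force between cap and pot below 0.2 N and contact force between cap and fixture below 0.2 N and z of pot in the frame of fixture below 0.014 m and angle between pot's own z axis and vertical below 0.1 rad); the arm keeps its last pose, push and grip.
It fails at once if a bystander is shoved more than 30 mm (distance of any of tape_yellow, side_cutters, flux_jar, driver_red, spare_pack, solder_reel from where it was at the start of the episode above 0.03 m).
It fails at once if the pot is pulled out of its pocket (z of pot in the frame of fixture above 0.018 m).
It also fails if it takes over 72 s, if anything falls off the work surface, if the arm or the gripper's body presses on something with over 40 N, if the wrist force passes 120 N, or if a joint passes its speed limit or range.

## Working session

There is one attempt and no reset: what is moved stays moved. The work goes in short steps, Python scripts to look and compute and a tool call to move; the robot and the scene stay as the last step left them, time stands still between calls to the robot, and variables do not carry over. Pictures are saved under pics/ and viewed, at most 10 in all, crops included, and the job is handed in when it is done.

Besides the shell and the picture viewer there is one more tool, called after "Request:" as name(argument=value, ...) on one line, values as JSON. arm_command: Moves the arm, as the interface text tells. Its arguments: {"type":"object","properties":{"plan":{"type":"array"},"squeeze":{"type":"number"}},"required":["plan"]}

```bash
mkdir -p pics; cat > h.py <<'E'
import numpy as np, cv2
from station import ctrl, cams
def cloud(n):
    img,d=cams.camera(n); i=cams.camera_info(n)
    v,u=np.mgrid[0:480,0:640]
    P=np.stack([(u-i['cx'])/i['fx']*d,(v-i['cy'])/i['fy']*d,d,np.ones_like(d)],-1)
    W=P@np.linalg.inv(i['world_to_cam']).T
    W[d==0]=np.nan
    return img,W[...,:3]
E
python3 - <<'E'
from h import *
o=ctrl.get_obs(); print({k:np.round(v,3) for k,v in o.items()})
for n in ['scene','side']:
    img,W=cloud(n); cv2.imwrite(f'pics/{n}0.png',img); np.savez(f'{n}0.npz',img=img,W=W)
E
```

```text
{'time_s': np.float64(0.0), 'qpos': array([-0.067,  0.3  ,  1.522,  0.   ,  1.321, -0.067]), 'joint_vel': array([-0.002,  0.001,  0.   , -0.001,  0.001, -0.002]), 'tau': array([-2.0000e-03, -5.3181e+01, -3.5274e+01,  7.1000e-02,  2.4000e-02,
       -0.0000e+00]), 'ee_pos': array([ 0.55 , -0.   ,  0.205]), 'eef_rot': array([-3.14 , -0.   ,  1.571]), 'force': array([-0.783, -0.5  , -0.685]), 'moment': array([-0.04 ,  0.034, -0.   ]), 'grip_force': np.float64(0.0), 'grip_width': np.float64(0.094)}
```

View pics/scene0.png

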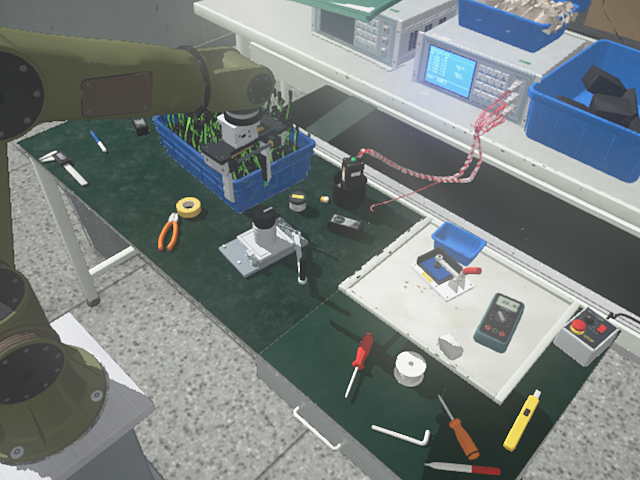

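View pics/side0.png

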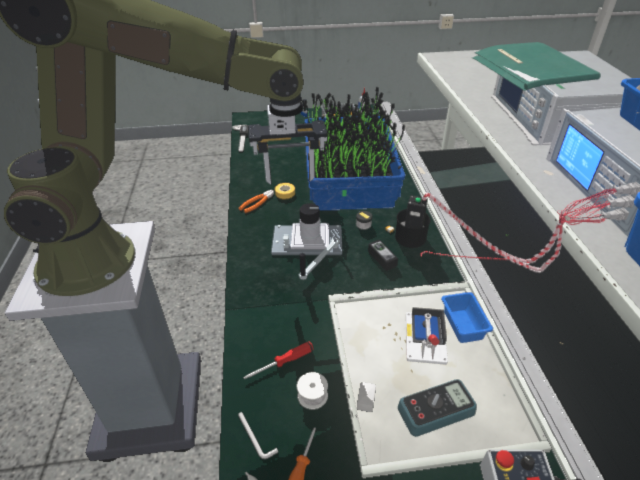

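Both views show the fixture with the pot and black cap at about (265,215) in scene and (310,215) in side. The hook is open with its handle at about (302,275) in scene and (303,270) in side. The bystanders are clear of it. Next I measure it all from the point clouds.

```bash
python3 - <<'E'
from h import *
for n,(u,v) in dict(scene=(265,215),side=(310,212)).items():
    z=np.load(n+'0.npz'); W=z['W']; img=z['img']
    print(n,W[v,u], W[v+5:v+60:6,u].round(3).tolist())
    m=np.zeros((480,640),bool); 
    if n=='scene': m[190:300,210:330]=1
    else: m[195:300,260:360]=1
    c=W[v,u]
    P=W[m]; C=img[m]
    ok=(np.abs(P[:,0]-c[0])<.25)&(np.abs(P[:,1]-c[1])<.25)
    P=P[ok];C=C[ok]
    top=P[(P[:,2]>.100)&(P[:,2]<.115)&(np.hypot(*(P[:,:2]-c[:2]).T)<.06)]
    print('captop',len(top),top.mean(0),top.min(0),top.max(0))
    (e,r)=cv2.minEnclosingCircle(top[:,:2].astype(np.float32)) ; print(e,r)
    pin=P[(P[:,2]>.045)&(P[:,2]<.12)&(np.hypot(*(P[:,:2]-c[:2]).T)>.06)]
    print('pin',len(pin)); print(pin.round(3)[::max(1,len(pin)//25)].tolist())
    pl=P[(P[:,2]>.007)&(P[:,2]<.0135)]
    print('plate',len(pl),cv2.minAreaRect((pl[:,:2]*1000).astype(np.float32)))
# zoom pictures
s=cv2.imread('pics/scene0.png')[180:310,190:360]; t=cv2.imread('pics/side0.png')[190:300,250:420]
a=cv2.resize(s,(680,520),interpolation=2); cv2.imwrite('pics/z1.png',a)
E
```

```text
scene [ 0.59042383 -0.00576743  0.10905613] [[0.58, -0.017, 0.107], [0.581, -0.015, 0.086], [0.58, -0.014, 0.067], [0.579, -0.014, 0.048], [0.579, -0.013, 0.027], [0.569, -0.024, 0.021], [0.556, -0.038, 0.02], [0.549, -0.044, 0.009], [0.541, -0.053, 0.001], [0.527, -0.068, 0.002]]
captop 308 [0.59440193 0.00208542 0.10792373] [ 0.57014824 -0.02427753  0.10012251] [0.62193834 0.03217485 0.11429   ]
(0.5975589156150818, 0.0037164497189223766) 0.02861349657177925
pin 339
[[0.62, 0.195, 0.051], [0.642, 0.127, 0.078], [0.685, 0.127, 0.054], [0.624, 0.124, 0.087], [0.671, 0.131, 0.056], [0.62, 0.131, 0.082], [0.661, 0.131, 0.058], [0.62, 0.136, 0.076], [0.655, 0.128, 0.06], [0.628, 0.134, 0.069], [0.665, 0.128, 0.051], [0.646, 0.13, 0.057], [0.63, 0.133, 0.062], [0.623, 0.137, 0.06], [0.66, 0.123, 0.047], [0.649, 0.13, 0.046], [0.618, 0.14, 0.052], [0.624, 0.133, 0.049], [0.559, -0.156, 0.097], [0.556, -0.162, 0.097], [0.562, -0.162, 0.087], [0.555, -0.157, 0.078], [0.556, -0.158, 0.072], [0.556, -0.162, 0.069], [0.557, -0.164, 0.062], [0.559, -0.165, 0.055], [0.558, -0.166, 0.047]]
plate 
[... 583 characters left out ...]
.15, 0.05], [0.649, 0.135, 0.057], [0.684, 0.133, 0.055], [0.718, 0.121, 0.06], [0.754, 0.122, 0.056], [0.643, 0.132, 0.056], [0.678, 0.128, 0.055], [0.713, 0.126, 0.054], [0.751, 0.121, 0.053], [0.64, 0.131, 0.053], [0.675, 0.132, 0.049], [0.71, 0.126, 0.05], [0.745, 0.124, 0.048], [0.643, 0.131, 0.05], [0.678, 0.13, 0.047], [0.719, 0.124, 0.047], [0.643, 0.131, 0.046], [0.559, -0.156, 0.095], [0.563, -0.164, 0.095], [0.565, -0.165, 0.089], [0.565, -0.161, 0.08], [0.564, -0.162, 0.074], [0.564, -0.163, 0.068], [0.564, -0.162, 0.061], [0.564, -0.164, 0.056], [0.563, -0.165, 0.05]]
plate 1031 ((580.0490112304688, -5.2006378173828125), (433.9973449707031, 303.0613708496094), 79.09645080566406)
```

View pics/z1.png

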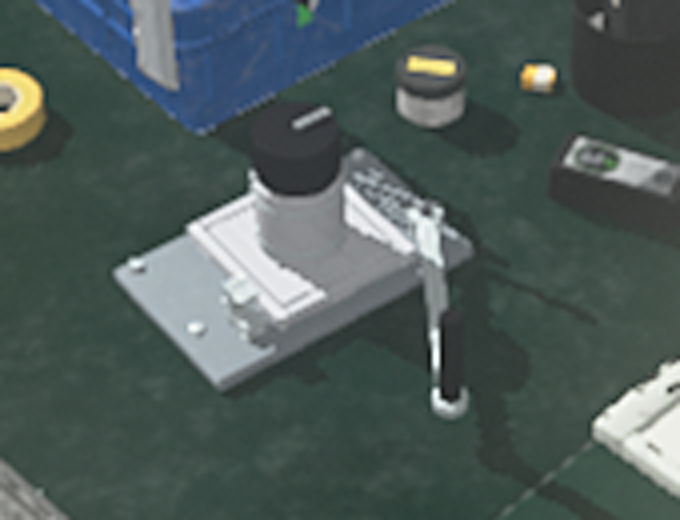

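The crop shows the hook hinge at about (430,225), the pin at (450,360) and the catch at (245,300). The cap rib points up and to the right. I'll use the wrist view for a better fit.

```bash
python3 - <<'E'
from h import *
img,W=cloud('wrist'); cv2.imwrite('pics/w0.png',img); np.savez('wrist0.npz',img=img,W=W)
print(np.linalg.inv(cams.camera_info('wrist')['world_to_cam']).round(3))
E
```

```text
[[ 1.    -0.    -0.001  0.55 ]
 [-0.    -0.965 -0.263  0.078]
 [-0.001  0.263 -0.965  0.385]
 [ 0.     0.     0.     1.   ]]
```

View pics/w0.png

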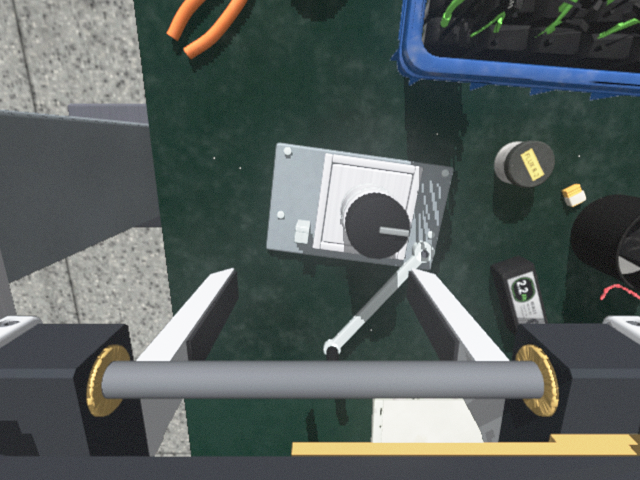

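The wrist view shows the plate corners at (277,143), (453,167), (430,270) and (267,248). The cap is at (377,222), the hinge at (424,252) and the hook end at (332,348).

```bash
python3 - <<'E'
from h import *
i=cams.camera_info('wrist'); M=np.linalg.inv(i['world_to_cam'])
def ray(u,v,z):
    d=M[:3,:3]@[(u-i['cx'])/i['fx'],(v-i['cy'])/i['fy'],1]; return (M[:3,3]+d*(z-M[2,3])/d[2])[:2]
for p in [(277,143),(453,167),(430,270),(267,248)]: print('plate',ray(*p,.01).round(4))
print('pockettop L',ray(329,154,.02),ray(418,165,.02),'left bottom',ray(314,247,.02))
print('hinge',ray(424,252,.035),'rib',ray(379,230,.111),ray(407,233,.111))
W=np.load('wrist0.npz')['W']; P=W[100:330,250:470].reshape(-1,3); P=P[~np.isnan(P[:,0])]
t=P[(P[:,2]>.103)&(P[:,2]<.115)]; t=t[np.hypot(t[:,0]-.6,t[:,1])<.05]; print('cap',len(t),cv2.minEnclosingCircle(t[:,:2].astype(np.float32)),np.median(t,0))
for z0,z1 in [(.016,.024),(.006,.014)]:
  q=P[(P[:,2]>z0)&(P[:,2]<z1)&(P[:,1]>-.06)&(P[:,1]<.07)&(np.abs(P[:,0]-.6)<.14)]; print(len(q),cv2.minAreaRect((q[:,:2]*1000).astype(np.float32)))
q=W[240:370,310:440].reshape(-1,3); q=q[(q[:,2]>.022)&(q[:,2]<.045)&(q[:,1]<-.05)]
print('hook',len(q),q.min(0),q.max(0),cv2.fitLine(q[:,:2].astype(np.float32),2,0,.01,.01).ravel())
from scipy.optimize import brentq
for c in [(.598,.004)]:
  pin=np.array([.561,-.161])-c; D=np.hypot(*pin)*1000
  pf=lambda h:np.array([68-153*np.cos(h),-37-153*np.sin(h)])
  h=brentq(lambda h:np.hypot(*pf(h))-D,.0,1.5); y=np.arctan2(pin[1],pin[0])-np.arctan2(*pf(h)[::-1]); print(h,y)
E
```

```text
plate [0.5024 0.0765]
plate [0.6878 0.0519]
plate [ 0.6729 -0.0641]
plate [ 0.4872 -0.0378]
pockettop L [0.55637216 0.06564639] [0.64792951 0.05460955] left bottom [ 0.54042756 -0.03353381]
hinge [ 0.65670267 -0.0344394 ] rib [0.59557442 0.00878581] [0.61843498 0.00626993]
cap 3084 ((0.59575355052948, 0.008958373218774796), 0.02645314298570156) [0.59537353 0.01013337 0.10882971]
4995 ((597.3078002929688, 8.907058715820312), (112.35279083251953, 135.78158569335938), 74.941650390625)
8226 ((587.4564819335938, 5.7378997802734375), (118.24186706542969, 190.10072326660156), 82.45310974121094)
hook 1474 [ 0.55146056 -0.16125963  0.02277624] [ 0.65385802 -0.05030343  0.04468442] [ 0.64770114  0.76189446  0.60038364 -0.10446898]
1.038365008890078 -0.163391951722194
```

The manual's scale: shifts go in shares of 1000 mm and turns go in shares of 4 rad. Converting my numbers, -158 mm is -0.158, -140 mm is -0.14, 1.2 rad is 0.3.

Request:
arm_command(plan=[[[-0.02, 0.001, 0, 0, 0, 0.035, -0.2], [-0.04, 0.003, 0, 0, 0, 0.07, -0.2], [-0.06, 0.004, 0, 0, 0, 0.105, -0.2], [-0.08, 0.005, 0, 0, 0, 0.14, -0.2], [-0.1, 0.006, 0, 0, 0, 0.175, -0.2], [-0.12, 0.008, 0, 0, 0, 0.21, -0.2], [-0.14, 0.009, 0, 0, 0, 0.245, -0.2], [-0.158, 0.01, 0, 0, 0, 0.275, -0.2], [-0.158, 0.01, 0, 0, 0, 0.3, -0.2], [-0.158, 0.01, 0.03, 0, 0, 0.3, -0.2], [-0.158, 0.01, 0.06, 0, 0, 0.3, -0.2], [-0.158, 0.01, 0.08, 0, 0, 0.3, -0.2]]])

```text
time_s: 1.35
ee_pos: [0.5592, -0.1578, 0.1232]
eef_rot: [-3.14, 0.002, 0.371]
force: [0.1, -0.9, -1.0]
grip_width: 0.0561
grip_force: 0.0
```

```bash
python3 - <<'E'
from h import *
img,W=cloud('wrist'); o=ctrl.get_obs(); print(o['ee_pos'],o['eef_rot'],o['grip_width'],o['force']); 
s,_=cloud('side'); i=cams.camera_info('wrist')
for p in [(.560,-.158,.096),(*o['ee_pos'],)]:
    c=i['world_to_cam']@[*p,1]; print(i['fx']*c[0]/c[2]+i['cx'],i['fy']*c[1]/c[2]+i['cy'])
t=cv2.resize(s[190:310,230:390],(427,320)); cv2.imwrite('pics/w1.png',np.hstack([cv2.resize(img,(427,320)),t])[:, :800])
E
```

```text
[ 0.55817294 -0.15742618  0.12039105] [-3.13760001  0.00468541  0.37072067] 0.05656423626840435 [-1.52861629 -0.92907094 -3.25472541]
326.71321921133523 265.9665111625538
324.9641628162946 283.6260074679081
```

View pics/w1.png

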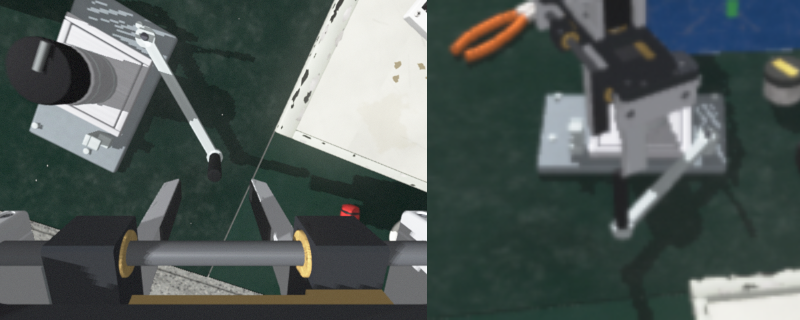

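The left (wrist) view shows the pin top at about (321,262) in full-size pixels, between the fingers and close to the predicted spot. I'll descend and straddle it.

Request:
arm_command(plan=[[[0, 0, 0.02, 0, 0, 0, -0.2], [0, 0, 0.04, 0, 0, 0, -0.2], [0, 0, 0.06, 0, 0, 0, -0.2], [0, 0, 0.067, 0, 0, 0, 0], [0, 0, 0.067, 0, 0, 0, 0.5], [0, 0, 0.067, 0, 0, 0, 0.57], [0, 0, 0.067, 0, 0, 0, 0.57], [0, 0, 0.067, 0, 0, 0, 0.57]]], squeeze=5)

```text
time_s: 2.25
ee_pos: [0.5604, -0.1581, 0.0594]
eef_rot: [3.141, -0.001, 0.371]
force: [0.6, 0.2, -0.5]
grip_width: 0.0218
grip_force: 0.0
```

```bash
python3 - <<'E'
import numpy as np
H=np.array([658.5,-38]);y=.371
T=np.array([[np.cos(y),np.sin(y)],[np.sin(y),-np.cos(y)]])
p0=np.array([560.2,-158.])
P=[H+153*np.array([np.cos(a),np.sin(a)]) for a in np.radians(np.linspace(-129.4,-187.5,25))[1:]]
print([np.round(T@(p-p0)).astype(int).tolist() for p in P[:12]]); print([np.round(T@(p-P[11])).astype(int).tolist() for p in P[12:]],P[11],P[-1])
E
```

```text
[[-1, -7], [-4, -13], [-7, -19], [-9, -25], [-11, -31], [-13, -37], [-14, -43], [-16, -50], [-17, -56], [-17, -63], [-18, -69], [-18, -75]]
[[0, -6], [0, -13], [1, -19], [2, -26], [3, -32], [5, -38], [6, -45], [8, -51], [11, -57], [13, -63], [16, -69], [19, -74]] [516.19510069 -94.19889352] [506.80893621 -18.02949259]
```

Scaled: -75 mm is -0.075, -69 mm is -0.069.

Request:
arm_command(plan=[[[-0.001, -0.007, 0, 0, 0, 0, 0.57], [-0.004, -0.013, 0, 0, 0, 0, 0.57], [-0.007, -0.019, 0, 0, 0, 0, 0.57], [-0.009, -0.025, 0, 0, 0, 0, 0.57], [-0.011, -0.031, 0, 0, 0, 0, 0.57], [-0.013, -0.037, 0, 0, 0, 0, 0.57], [-0.014, -0.043, 0, 0, 0, 0, 0.57], [-0.016, -0.05, 0, 0, 0, 0, 0.57], [-0.017, -0.056, 0, 0, 0, 0, 0.57], [-0.017, -0.063, 0, 0, 0, 0, 0.57], [-0.018, -0.069, 0, 0, 0, 0, 0.57], [-0.018, -0.075, 0, 0, 0, 0, 0.57]]])

```text
time_s: 3.45
ee_pos: [0.5158, -0.0941, 0.0584]
eef_rot: [-3.142, 0.0, 0.371]
force: [-0.3, -0.0, -0.0]
grip_width: 0.02
grip_force: 0.3
```

Scaled: -63 mm is -0.063, -57 mm is -0.057.

Request:
arm_command(plan=[[[0, -0.006, 0, 0, 0, 0, 0.57], [0, -0.013, 0, 0, 0, 0, 0.57], [0.001, -0.019, 0, 0, 0, 0, 0.57], [0.002, -0.026, 0, 0, 0, 0, 0.57], [0.003, -0.032, 0, 0, 0, 0, 0.57], [0.005, -0.038, 0, 0, 0, 0, 0.57], [0.006, -0.045, 0, 0, 0, 0, 0.57], [0.008, -0.051, 0, 0, 0, 0, 0.57], [0.011, -0.057, 0, 0, 0, 0, 0.57], [0.013, -0.063, 0, 0, 0, 0, 0.57], [0.013, -0.063, 0, 0, 0, 0, 0.57]]])

```text
time_s: 4.55
ee_pos: [0.5053, -0.0304, 0.0584]
eef_rot: [-3.141, -0.0, 0.372]
force: [-0.1, 0.5, -1.0]
grip_width: 0.02
grip_force: 0.0
```

Now the final push, in small steps until force appears.

Scaled: -14 mm is -0.014, -12 mm is -0.012.

Request:
arm_command(plan=[[[0.002, -0.005, 0, 0, 0, 0, 0.57], [0.004, -0.009, 0, 0, 0, 0, 0.57], [0.005, -0.012, 0, 0, 0, 0, 0.57], [0.006, -0.014, 0, 0, 0, 0, 0.57], [0.006, -0.014, 0, 0, 0, 0, 0.57]]])

```text
time_s: 5.05
ee_pos: [0.5058, -0.0157, 0.0584]
eef_rot: [-3.141, 0.0, 0.371]
force: [0.3, 1.2, -0.3]
grip_width: 0.02
grip_force: 0.0
```

Scaled: -4 mm is -0.004, -2 mm is -0.002.

Request:
arm_command(plan=[[[0, -0.002, 0, 0, 0, 0, 0.57], [0.001, -0.004, 0, 0, 0, 0, 0.57], [0.001, -0.004, 0, 0, 0, 0, 0.57]]])

```text
time_s: 5.35
ee_pos: [0.5051, -0.0129, 0.0584]
eef_rot: [3.14, 0.001, 0.371]
force: [-1.0, -11.4, 0.4]
grip_width: 0.0241
grip_force: 5.0
```

The force reached 11 N against the stop. I'll open, rise and check the hook.

Scaled: -146 mm is -0.146, -110 mm is -0.11.

Request:
arm_command(plan=[[[0, 0.003, 0, 0, 0, 0, 0.3], [0, 0.003, 0, 0, 0, 0, 0.0], [0, 0.003, 0, 0, 0, 0, -0.2], [0, 0.003, -0.03, 0, 0, 0, -0.2], [0, 0.003, -0.07, 0, 0, 0, -0.2], [0, 0.003, -0.11, 0, 0, 0, -0.5], [0, 0.003, -0.146, 0, 0, 0, -1], [0, 0.003, -0.146, 0, 0, 0, -1]]])

```text
time_s: 6.15
ee_pos: [0.5081, -0.0146, 0.2092]
eef_rot: [3.138, -0.007, 0.371]
force: [1.2, 0.7, -0.7]
grip_width: 0.0769
grip_force: 0.0
```

```bash
python3 - <<'E'
from h import *
img,W=cloud('wrist'); cv2.imwrite('pics/w2.png',img); np.savez('wrist2.npz',img=img,W=W)
c=np.array([.597,.007])
q=W.reshape(-1,3); q=q[~np.isnan(q[:,0])]
t=q[(q[:,2]>.103)&(q[:,2]<.116)&(np.hypot(*(q[:,:2]-c).T)<.05)]; print('cap',len(t),cv2.minEnclosingCircle(t[:,:2].astype(np.float32)),np.median(t,0))
o=ctrl.get_obs();print(o['ee_pos'],o['eef_rot'])
E
```

```text
cap 3638 ((0.5941482782363892, 0.008770289830863476), 0.026022372767329216) [0.59463321 0.00911434 0.10563638]
[ 0.50713411 -0.01456769  0.20634498] [ 3.13991471 -0.00359754  0.37100166]
```

View pics/w2.png

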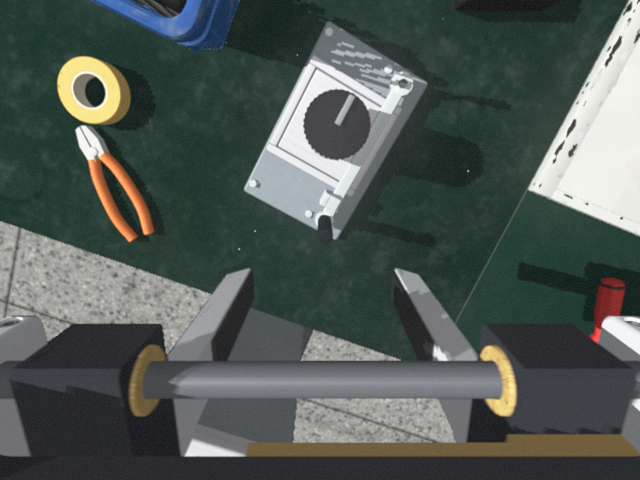

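The view shows the hook shut along the pocket edge. Its pin is at (325,225) by the catch, and the cap is at (337,124). I'll move over the cap.

Scaled: 90 mm is 0.09, 75 mm is 0.075, -1.2 rad is -0.3.

Request:
arm_command(plan=[[[0.015, 0.002, 0, 0, 0, -0.035, -1], [0.03, 0.004, 0, 0, 0, -0.07, -1], [0.045, 0.006, 0, 0, 0, -0.105, -1], [0.06, 0.008, 0, 0, 0, -0.14, -1], [0.075, 0.01, 0, 0, 0, -0.175, -1], [0.09, 0.011, 0, 0, 0, -0.21, -1], [0.09, 0.011, 0, 0, 0, -0.245, -1], [0.09, 0.011, 0.02, 0, 0, -0.275, -1], [0.09, 0.011, 0.04, 0, 0, -0.3, -1], [0.09, 0.011, 0.07, 0, 0, -0.3, -1], [0.09, 0.011, 0.07, 0, 0, -0.3, -1]]])

```text
time_s: 7.3
ee_pos: [0.5919, 0.0079, 0.1294]
eef_rot: [-3.133, -0.0, 1.571]
force: [0.1, -0.3, -0.5]
grip_width: 0.094
grip_force: 0.0
```

Scaled: 51 mm is 0.051, 40 mm is 0.04.

Request:
arm_command(plan=[[[0, 0.004, 0.02, 0, 0, 0, -1], [0, 0.004, 0.04, 0, 0, 0, -1], [0, 0.004, 0.051, 0, 0, 0, -1], [0, 0.004, 0.051, 0, 0, 0, -0.4], [0, 0.004, 0.051, 0, 0, 0, 0.2], [0, 0.004, 0.051, 0, 0, 0, 0.3], [0, 0.004, 0.051, 0, 0, 0, 0.3], [0, 0.004, 0.051, 0, 0, 0, 0.3], [0, 0.004, 0.051, 0, 0, 0, 0.3]]], squeeze=25)

```text
time_s: 8.2
ee_pos: [0.5977, 0.0077, 0.0837]
eef_rot: [-3.14, 0.0, 1.571]
force: [-5.1, 0.1, 6.0]
grip_width: 0.0512
grip_force: 25.0
```

Scaled: -3 mm is -0.003.

Request:
arm_command(plan=[[[0, 0, -0.003, 0, 0, 0, 0.3], [0, 0, -0.003, 0, 0, 0, 0.3], [0, 0, -0.003, 0, 0, 0, 0.3]]])

```text
time_s: 8.5
ee_pos: [0.5977, 0.0077, 0.0859]
eef_rot: [-3.14, -0.0, 1.571]
force: [-4.4, -0.2, -3.0]
grip_width: 0.0517
grip_force: 25.0
```

Scaled: 8 mm is 0.008, 4 mm is 0.004.

Request:
arm_command(plan=[[[0, 0, 0, 0, 0, 0, 0], [0, -0.001, 0, 0, 0, 0, -0.3], [0, -0.001, 0.004, 0, 0, 0, -0.3], [0, -0.001, 0.008, 0, 0, 0, -0.3], [0, -0.001, 0.008, 0, 0, 0, -0.3], [0, -0.001, 0.008, 0, 0, 0, 0.3], [0, -0.001, 0.008, 0, 0, 0, 0.3], [0, -0.001, 0.008, 0, 0, 0, 0.3], [0, -0.001, 0.008, 0, 0, 0, 0.3]]])

```text
time_s: 9.4
ee_pos: [0.5973, 0.0077, 0.0785]
eef_rot: [3.141, -0.0, 1.571]
force: [0.5, -0.1, -1.2]
grip_width: 0.0514
grip_force: 24.9
```

Now I test-turn anticlockwise from above.

Scaled: -0.25 rad is -0.0625.

Request:
arm_command(plan=[[[0, 0, 0, 0, 0, -0.0175, 0.3], [0, 0, 0, 0, 0, -0.035, 0.3], [0, 0, 0, 0, 0, -0.0525, 0.3], [0, 0, 0, 0, 0, -0.0625, 0.3], [0, 0, 0, 0, 0, -0.0625, 0.3]]])

```text
time_s: 9.9
ee_pos: [0.5973, 0.0072, 0.0786]
eef_rot: [-3.142, 0.0, 1.82]
force: [0.0, -4.2, 2.0]
grip_width: 0.0523
grip_force: 25.0
```

```bash
python3 -c "
from h import *
o=ctrl.get_obs(); print(o['moment'],o['force'],o['eef_rot'],o['ee_pos'],o['qpos'],o['tau'])"
```

```text
[-0.66629243  0.29767212 -0.64856526] [ 0.00768497 -4.15787661  1.95385192] [-3.14155043e+00  3.22072710e-04  1.82044407e+00] [0.59728845 0.00724633 0.07861431] [-4.90340144e-02  5.31123648e-01  1.50594599e+00 -3.58517346e-04
  1.10446862e+00 -2.98520567e-01] [  2.77656354 -61.81750774 -31.73372984   0.62046697  -0.30118941
  -1.45103551]
```

The moment is −0.65 N·m, so it is likely at the hard stop and slipping. I'll try the other way.

Scaled: 0.6 rad is 0.15.

Request:
arm_command(plan=[[[0, 0, 0, 0, 0, 0.025, 0.3], [0, 0, 0, 0, 0, 0.05, 0.3], [0, 0, 0, 0, 0, 0.075, 0.3], [0, 0, 0, 0, 0, 0.1, 0.3], [0, 0, 0, 0, 0, 0.125, 0.3], [0, 0, 0, 0, 0, 0.15, 0.3], [0, 0, 0, 0, 0, 0.15, 0.3]]])

```text
time_s: 10.6
ee_pos: [0.5972, 0.0078, 0.0785]
eef_rot: [-3.142, -0.0, 1.218]
force: [-1.3, -0.7, 0.8]
grip_width: 0.052
grip_force: 25.0
```

```bash
python3 -c "
from h import *
o=ctrl.get_obs(); print(o['moment'],o['force'],o['eef_rot'],o['ee_pos'],o['qpos'],o['tau'])"
```

```text
[-0.04693682  0.22875924 -0.03321466] [-1.27035279 -0.73536127  0.84367561] [-3.14150790e+00 -9.89605710e-06  1.21838134e+00] [0.59724236 0.00778328 0.07850961] [-4.82993763e-02  5.31235283e-01  1.50604601e+00  3.89861458e-05
  1.10438927e+00  3.04098082e-01] [  0.29708924 -61.83971643 -31.95118546   0.16398551  -0.34439905
   1.8617776 ]
```

It turns freely clockwise (left-hand thread). I'll continue to the end stop.

Scaled: 0.38 rad is 0.095.

Request:
arm_command(plan=[[[0, 0, 0, 0, 0, 0.025, 0.3], [0, 0, 0, 0, 0, 0.05, 0.3], [0, 0, 0, 0, 0, 0.075, 0.3], [0, 0, 0, 0, 0, 0.095, 0.3], [0, 0, 0, 0, 0, 0.095, 0.3]]])

```text
time_s: 11.1
ee_pos: [0.597, 0.0077, 0.0785]
eef_rot: [-3.141, 0.0, 0.842]
force: [-3.7, -0.2, 3.3]
grip_width: 0.0524
grip_force: 25.0
```

```bash
python3 -c "
from h import *
o=ctrl.get_obs(); print(o['moment'],o['force'],o['eef_rot'])"
```

```text
[-0.07424864  0.86246896 -0.05062978] [-3.69887993 -0.15617564  3.26998822] [-3.14112749e+00  4.30072315e-04  8.41682613e-01]
```

Scaled: 0.16 rad is 0.04.

Request:
arm_command(plan=[[[0, 0, 0, 0, 0, 0.02, 0.3], [0, 0, 0, 0, 0, 0.04, 0.3], [0, 0, 0, 0, 0, 0.04, 0.3]]])

```text
time_s: 11.4
ee_pos: [0.5971, 0.0078, 0.0785]
eef_rot: [-3.141, 0.0, 0.683]
force: [-5.7, -0.5, 3.8]
grip_width: 0.0524
grip_force: 25.0
```

```bash
python3 -c "
from h import *
o=ctrl.get_obs(); print(o['moment'],o['force'],o['eef_rot'])"
```

```text
[-0.05921703  0.87521173 -0.12476584] [-5.69429274 -0.52129807  3.77379992] [-3.14122450e+00  2.77262677e-04  6.83066689e-01]
```

Scaled: 0.1 rad is 0.025.

Request:
arm_command(plan=[[[0, 0, 0, 0, 0, 0.015, 0.3], [0, 0, 0, 0, 0, 0.025, 0.3], [0, 0, 0, 0, 0, 0.025, 0.3]]])

```text
time_s: 11.7
ee_pos: [0.5969, 0.0079, 0.0786]
eef_rot: [-3.141, 0.001, 0.586]
force: [-6.5, -0.2, 5.0]
grip_width: 0.0521
grip_force: 25.0
```

```bash
python3 - <<'E'
from h import *
o=ctrl.get_obs(); print(o['moment'],o['force'],o['eef_rot'])
img,W=cloud('scene'); a=cv2.resize(img[180:310,190:360],(680,520),interpolation=2); cv2.imwrite('pics/z2.png',a)
E
```

```text
[0.05030271 1.2000916  0.41891553] [-6.46536401 -0.21949683  5.04134132] [-3.14097210e+00  7.07488538e-04  5.85562853e-01]
```

View pics/z2.png

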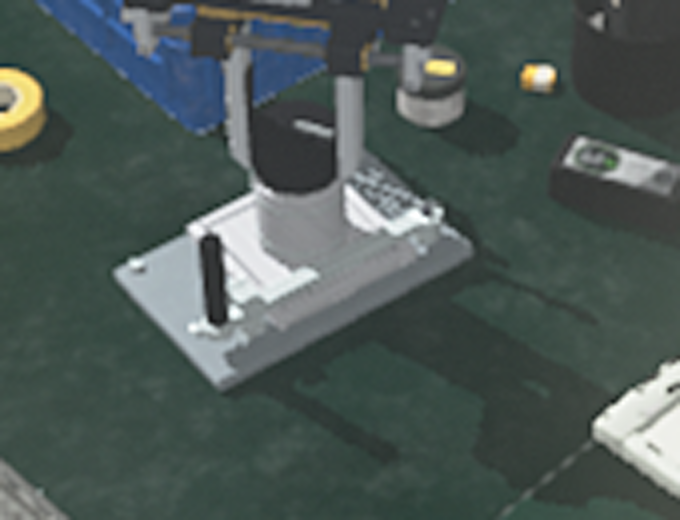

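The moment is now +0.42 N·m: end stop reached, and the rib at (315,128) is clearly turned. The hook pin at (212,280) is still shut. I'll ease off and lift gently.

Scaled: -6 mm is -0.006, -4 mm is -0.004, -0.03 rad is -0.0075.

Request:
arm_command(plan=[[[-0.001, -0.001, 0, 0, 0, -0.0075, 0.3], [-0.002, -0.001, 0, 0, 0, -0.0075, 0.3], [-0.002, -0.001, -0.002, 0, 0, -0.0075, 0.3], [-0.002, -0.001, -0.004, 0, 0, -0.0075, 0.3], [-0.002, -0.001, -0.006, 0, 0, -0.0075, 0.3], [-0.002, -0.001, -0.006, 0, 0, -0.0075, 0.3]]], squeeze=30)

```text
time_s: 12.35
ee_pos: [0.5954, 0.0074, 0.0849]
eef_rot: [3.141, -0.001, 0.611]
force: [4.1, 0.5, 0.5]
grip_width: 0.0523
grip_force: 30.0
```

```bash
python3 -c "
from h import *
o=ctrl.get_obs(); print(o['moment'],o['force'],o['eef_rot'])"
```

```text
[-9.01726661e-03 -5.47137280e-01  4.18549873e-04] [4.08471547 0.53538483 0.54909895] [ 3.14101014e+00 -6.94646621e-04  6.11014326e-01]
```

Scaled: -76 mm is -0.076, -68 mm is -0.068.

Request:
arm_command(plan=[[[0.001, 0, -0.004, 0, 0, 0, 0.3], [0.001, 0, -0.01, 0, 0, 0, 0.3], [0.001, 0, -0.016, 0, 0, 0, 0.3], [0.001, 0, -0.024, 0, 0, 0, 0.3], [0.001, 0, -0.034, 0, 0, 0, 0.3], [0.001, 0, -0.046, 0, 0, 0, 0.3], [0.001, 0, -0.058, 0, 0, 0, 0.3], [0.001, 0, -0.068, 0, 0, 0, 0.3], [0.001, 0, -0.076, 0, 0, 0, 0.3], [0.001, 0, -0.076, 0, 0, 0, 0.3], [0.001, 0, -0.076, 0, 0, 0, 0.3], [0.001, 0, -0.076, 0, 0, 0, 0.3]]])

```text
time_s: 13.55
ee_pos: [0.5956, 0.008, 0.1598]
eef_rot: [-3.141, 0.001, 0.611]
force: [-0.2, 0.4, -1.1]
grip_width: 0.0519
grip_force: 30.0
```

```bash
python3 - <<'E'
from h import *
o=ctrl.get_obs(); print(o['moment'],o['force'],o['joint_vel'],o['grip_force'])
img,W=cloud('scene'); a=cv2.resize(img[160:300,190:360],(680,560),interpolation=2); cv2.imwrite('pics/z3.png',a)
E
```

```text
[ 0.03589585  0.13775899 -0.0044708 ] [-0.2267189   0.35257344 -1.10648957] [-5.93679997e-04  2.40099407e-03  9.23428173e-04 -8.65505674e-04
 -7.30947280e-05  1.38641586e-04] 29.97145556844771
```

View pics/z3.png

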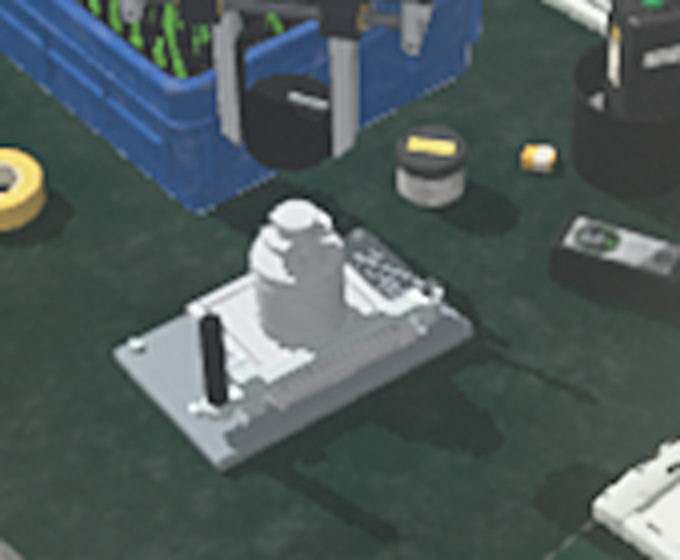

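The cap is held level at about (290,120), well above the bare neck. The pot is seated and the hook is shut, so I'm handing in.

```bash
python3 -c "
from station import ctrl
print(ctrl.hand_in())"
```

```text
the job is handed in; nothing more can be done
None
```

I shut the hook in its catch, unscrewed the cap (left-hand thread, so clockwise from above) and lifted it about 8 cm, then handed the job in at about 14 s with the cap held level, the pot seated and the hook shut; the hand-in gave no verdict back.

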